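# Prop a chest lid on its folding stay, stow a carton, fold the stay, shut it

### The arm

A 6-joint arm with a two-finger parallel gripper is mounted at the origin on a cart in front of the work surface, level with it; the furniture and walls round the work are solid. World frame = base frame: x ahead of the robot, y to its left, z up, the work surface at z = 0. Lengths are in mm, angles in rad, forces in N, time in s.
With the tool pointing down it reaches from about 350 to 875 mm from the base axis. Payload 4.2 kg.
Tool frame: the origin (TCP) lies on the mounting face of the last link; the fingertips stand 173 mm ahead of it and the grasp point (between the pads) lies grip_point_offset ahead of it (grip_point_offset is the distance from the TCP to the grasp point, in mm); z points along the fingers, y is the line along which they close (so a half turn about z gives the same grasp; the last joint's range is limited). The gripper opens to 85 mm and grips with 20 to 120 N. Pads are 22 mm wide; open, the fingers measure 114 mm over their backs; the gripper's body (76 mm by 85 mm) begins 54 mm behind the grasp point. The pads swing forward as they close: fully open they stand 13 mm farther back than shut.
Start: joints at [1.497, 0.385, 0.008, 0, -1.194, -0.259], TCP at [204.149, 590.697, 404.712] pointing down, gripper open.
Joint ranges: [-3.14, 3.14], [-1.21, 2.06], [-1.07, 1.41], [-3.16, 2.05], [-2.99, -0.16], [-3.1, 3.1]. Speed limits (rad/s): [2.79, 2.79, 3.14, 3.14, 3.14, 3.14].

### API

Orientations are given as a unit quaternion [x, y, z, w].
In Python, from bench import read_state, get_image, job_done, recognise, place_of, grip_point_offset gives the robot as it stands. The module is installed in compiled form; this text tells all that it offers.
- The arm moves only by the tool carry_out, never from a script. Its arguments are lists of equal length, an entry for each row: "slide": the shift along the tool's x, y, z in m, a list of three; "roll": the turn about the tool's z in degrees; "claw": the finger opening in m, from 0 to 0.0854. A call has 1 to 8 rows; each row is the pose to reach, as a shift and turn from the pose commanded when the call began, along the tool's axes at that moment; what a row does not reach only later rows make up. A row lasts 1/8 s, in which the tool goes at most 62.5 mm and 10.7 degrees, less where a joint would pass 70% of its speed; a pose out of reach is approached as far as the arm can. A call with a gripper value outside its range is refused whole. The fingers move at their own pace and stop on an object; the grip force is fixed at half the most. Time passes only in rows, so rows that repeat a pose let the fingers close. It gives the time, the measured TCP pose, the force, the opening and the grip force at its end, in the units of the state.
- read_state(): the state, without advancing time (a new reading comes with each control period).
- get_image(name): name is "side" or "top"; returns a dict with "img" (384x512x3 uint8, red, green, blue), "z_map" (384x512 float32, mm along the optical axis (not along the pixel's ray), 0 where there is no reading), "mtx" (3x3 intrinsics, pixels), "world_from_camera" (4x4, takes a point from camera to world coordinates). Camera axes: x right, y up, looking along -z (the intrinsics and any distortion apply to the point x, -y, -z); pixel columns grow to the right and rows downward; lengths in mm; the calibration is good to about 2 mm. A picture is of the moment at which its call begins.
- job_done(): hands the job in; it is judged then, once.
Trained networks look in a picture, given as the dict that the camera call returned (one of the last four; its "shot" number tells which), for a name from the list of things; names that differ only in an ending like _2 or _b are one class to them, and where a whole thing is asked for, a point or a joint stands for the part that bears it (a point fixed in the world has none). Each returns a list of dicts, best first, with "conf" (0 to 1); they miss things now and then, are a little off and sometimes report something else, mostly with a low value. They report only what shows in the picture. A call takes as long as a camera call. They do not tell look-alikes from the thing itself.
- recognise(picture, thing): "at" ([column, row] in pixels, amid what is visible of it).
- place_of(picture, thing): "at" ([column, row] in pixels: a listed point, or the origin of a listed thing).
The state is a dict: "clock": time; "joints": joint angles; "joint_vel": joint speeds; "joint_efforts": joint torques, N m; "position": TCP position; "ee_rot": TCP orientation; "contact_force": force on the tool from outside, world axes, zero at the start; "wrist_torque": the same for the moment, N m; "gripper_width": finger opening in mm; "grasp_force": force on a finger pad.
Only numpy, scipy, OpenCV 4.12 (cv2) and the standard library are available. Lean on these libraries where they do the work, as an engineer would, in place of code of your own. Each camera call takes 0.05 s, during which the arm holds its last target. There are 200 camera calls.

### The job

Raise the lid of the wooden store chest and pull its folding stay past straight until the knee rests on its stop, so that the lid stands locked by itself when you let go. With the lid locked, put the small striped stock-cube carton upright on the chest's floor; then break the stay's knee and lower the lid gently, without letting it fall, until it is fully shut. Leave the other things on the worktop alone.

Things in the scene. Friction and masses are not known exactly. Their poses are not given: they have to be found in the camera images.
- chest: Open pale wooden chest, 190 (x) x 280 (y) x 110 mm high, walls and floor 8 mm, fixed to the worktop. Origin: centre of its underside; z up, -x its front (to the robot), +y its left. Lid hinge line along y at x = 95, z = 115 mm. The folding stay works inside it in the plane y = -85 mm; the floor from y = -60 to 125 mm is clear. Lid and stay count as part of it.
- chest_lid (a joint): Hinge of the lid (190 x 280 x 10 mm, 0.4 kg), rad: 0 shut, grows as the front edge rises; 1.31 (75 deg) is the most that the stay allows. Hinge and knee are stiff: let go above about 1.05 rad (60 deg) the lid stays where it is; let go lower down it falls shut.
- stay_knee (a joint): Knee of the stay, moving with the lid, rad: 0 folded (lid shut), 1.82 links in line, 1.99 on its stop past straight = locked (counts above 1.88), held there by the lid's weight. At lid 1.24 it reads about 1.3. The knee rises as the lid does and locks upward and to the front, 6 mm past the line of the pivots; to break it, push the tab 15 to 40 mm down and to the rear (slowly; 5 to 15 N).
- stay_knee_axis (a point): Axis of the knee, in the middle of the stay. Lower link: steel, 66 mm, from the knee to a pivot on the chest's front wall at chest x = -55, z = 85 mm. Upper link: 82 mm, from the knee to a pivot under the lid, 60 mm from the hinge line. Lid shut, the knee hangs low in the chest; stay straight, it is at chest x = -1, y = -85, z = 123 mm.
- lid_tongue (a point): Grip point of the lid's black pull tongue, which stands 45 mm out from the middle of its front edge, 24 mm wide (along the hinge line), 12 mm thick. The point is 27 mm from the lid's edge, 217 mm from the hinge line; axes turn with the lid (the chest's when shut). Pinched across the 24 mm it can turn between the pads. Shut: points to the front; raised: up.
- stay_tab (a point): Grip point in the red thumb tab on the lower link at the knee: tab 16 mm wide (chest y), 12 mm thick, reaching from 16 to 46 mm from the knee axis; this point is at 34 mm. It stands up from the knee, leaning 18 deg to the front, when the stay is straight, then at chest x = -12, y = -85, z = 155 mm, with 40 mm free to the right wall. Inside the chest while shut.
- carton: Small upright carton of stock cubes with red, yellow, green and blue stripes, 40 (x) x 51 (y) x 88 mm high, 85 g. Origin: centre of its underside, z up.
- jam: Round jam jar with a pale lid, 69 mm across, 99 mm high; bystander. Origin: centre of its underside.
- timer: White round kitchen timer, 66 mm across, 54 mm high; bystander. Origin: centre of its underside.
- tumbler: Clear drinking tumbler, 81 mm across, 91 mm high; bystander. Origin: centre of its underside.
Not all that is in view belongs to the job. Several things look just like the carton: the one meant starts nearest to the robot's base.

How it is judged:
By the outcome, as a careful person would: the job done as asked, in the order asked, and still so for the second after the job is handed in, with the robot touching nothing.
It also fails if it takes over 72 s, if anything falls off the work surface, if the arm or the gripper's body presses on something with over 40 N, if the wrist force passes 120 N, or if a joint passes its speed limit or range.

## Working session

There is one attempt and no reset: what is moved stays moved. The work goes in short steps, Python scripts to look and compute and a tool call to move; the robot and the scene stay as the last step left them, time stands still between calls to the robot, and variables do not carry over. Pictures are saved under pics/ and viewed, at most 10 in all, crops included, and the job is handed in when it is done.

Besides the shell and the picture viewer there is one more tool, called after ">>>" as a command line: name --pt "numbers of a row" for each row, then --argument value for the rest. carry_out: Moves the arm, as the interface text tells. Its arguments: {"type":"object","properties":{"slide":{"type":"array"},"roll":{"type":"array"},"claw":{"type":"array"}},"required":["slide","roll","claw"]}

```bash
mkdir -p pics
cat > h.py <<'E'
import numpy as np, cv2
from bench import *
from scipy.spatial.transform import Rotation as R
def world(p,u,v,z=None):
    K=p["mtx"];T=np.array(p["world_from_camera"])
    u0,v0=int(round(u)),int(round(v))
    if z is None:
        w=p["z_map"][max(v0-1,0):v0+2,max(u0-1,0):u0+2];w=w[w>0];z=np.median(w) if len(w) else 0
    c=np.array([(u-K[0][2])/K[0][0]*z,-(v-K[1][2])/K[1][1]*z,-z,1])
    return (T@c)[:3]
def ray(p,u,v,h):
    a=world(p,u,v,100.);b=world(p,u,v,1000.);return a+(b-a)*(h-a[2])/(b[2]-a[2])
def cloud(p):
    K=np.array(p["mtx"]);T=np.array(p["world_from_camera"]);z=p["z_map"]
    v,u=np.mgrid[0:z.shape[0],0:z.shape[1]]
    c=np.stack([(u-K[0,2])/K[0,0]*z,-(v-K[1,2])/K[1,1]*z,-z],-1)
    return c@T[:3,:3].T+T[:3,3]
def save(p,n): cv2.imwrite(f"pics/{n}.png",p["img"][...,::-1])
E
python3 - <<'E'
from h import *
np.set_printoptions(precision=1,suppress=True)
s=read_state();print(s["clock"],s["position"],s["ee_rot"],grip_point_offset if not callable(grip_point_offset) else grip_point_offset(),s["contact_force"])
ims=[]
for n in("top","side"):
    p=get_image(n);ims.append(p["img"]);print(n,np.array(p["world_from_camera"]).round(2).tolist(),np.array(p["mtx"]).round(0).tolist())
    for t in("chest","lid_tongue","carton","jam","timer","tumbler"):
        for r in place_of(p,t): print(t,round(r["conf"],2),np.round(r["at"]),"depth",world(p,*r["at"]),"z0",ray(p,*r["at"],118 if t=="lid_tongue" else 0))
cv2.imwrite("pics/a.png",cv2.resize(np.vstack(ims),None,fx=.78,fy=.78)[...,::-1])
E
```

```text
0.0 [204.1 590.5 403.6] [ 1.  -0.2 -0.   0. ] 154.70000000000002 [-0.7  0.6  0. ]
top [[0.02, 0.98, -0.17, 301.82], [-1.0, 0.01, -0.07, -156.01], [-0.06, 0.17, 0.98, 1432.96], [0.0, 0.0, 0.0, 1.0]] [[389.0, 0.0, 263.0], [0.0, 389.0, 184.0], [0.0, 0.0, 1.0]]
lid_tongue 0.73 [229. 207.] depth [452.   47.  124.2] z0 [452.7  47.9 118. ]
carton 0.77 [390. 236.] depth [ 367.  -496.9   88.1] z0 [ 371.2 -519.3    0. ]
carton 0.76 [366. 214.] depth [ 441.  -418.3   90.6] z0 [ 450.4 -436.     0. ]
carton 0.75 [331. 230.] depth [ 382.6 -300.6   87.7] z0 [ 387.9 -310.1    0. ]
carton 0.73 [342. 185.] depth [ 548.9 -348.6   38.4] z0 [ 555.7 -353.9   -0. ]
carton 0.61 [227. 207.] depth [453.3  54.3 123.7] z0 [467.6  74.2   0. ]
carton 0.53 [311. 188.] depth [ 526.4 -233.9   89.2] z0 [ 541.4 -239.1    0. ]
jam 0.96 [146. 185.] depth [531.6 359.3  78.2] z0 [544.9 389.1   0. ]
jam 0.74 [333. 232.] depth [ 376.9 -309.5   90. ] z0 [ 382.  -319.7    0. ]
jam 0.38 [162. 217.] depth [422.  312.2  11.9] z0 [423.  316.1   0. ]
tumbler 0.92 [161. 218.] depth [421.1 316.5  12.4] z0 [422.2 320.7   0. ]
side [[0.56, 0.57, -0.6, -438.49], [-0.83, 0.39, -0.4, -688.22], [0.01, 0.72, 0.69, 1205.05], [0.0, 0.0, 0.0, 1.0]] [[449.0, 0.0, 256.0], [0.0, 449.0, 196.0], [0.0, 0.0, 1.0]]
chest 0.95 [246. 198.] depth [481.4 -38.6 121.5] z0 [584.6  34.2   0. ]
chest 0.62 [160. 192.] depth [387.5 292.4  45.3] z0 [419.8 330.7   0. ]
lid_tongue 0.71 [217. 193.] depth [440.7  60.1 122.3] z0 [444.2  63.1 118. ]
carton 0.95 [348. 305.] depth [ 347.  -505.3   34.6] z0 [ 370.1 -499.9    0. ]
carton 0.89 [300. 269.] depth [ 374.2 -324.4   46.2] z0 [ 406.5 -309.9    0. ]
carton 0.8 [340. 276.] depth [ 429.1 -437.6   35.4] z0 [ 455.4 -430.     0. ]
carton 0.71 [302. 231.] depth [ 520.6 -247.3   42.6] z0 [ 555.7 -231.2    0. ]
jam 0.63 [173. 167.] depth [528.  354.4  41.5] z0 [562.5 391.6   0. ]
tumbler 0.7 [159. 192.] depth [386.3 295.2  43.2] z0 [417.  331.8   0. ]
```

View pics/a.png

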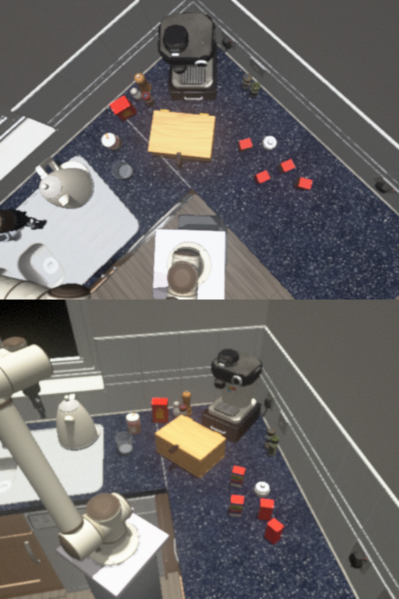

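The picture shows the shut chest at about (230,172) in the top view, with its tongue to the front. Four red cartons stand to its right. The nearest to the base is at about (263,177) in this scaled view.

Run:
```python
from h import *
np.set_printoptions(precision=1,suppress=True)
for n in("top","side"):
    p=get_image(n);P=cloud(p);img=p["img"].astype(int)
    v=p["z_map"]>0
    def rect(m,name):
        Q=P[m][:,:2]; r=cv2.minAreaRect(Q.astype(np.float32)); print(n,name,m.sum(),np.round(r[0],1),np.round(r[1],1),round(r[2],1),"z",P[m][:,2].mean(), "med",np.median(Q,0))
    woody=(img[...,0]>120)&(img[...,0]-img[...,2]>50)&(img[...,1]>90)
    m=v&woody&(abs(P[...,2]-120)<8)&(abs(P[...,0]-560)<170)&(abs(P[...,1]-30)<190)
    nl,l,st,_=cv2.connectedComponentsWithStats(m.astype(np.uint8));k=1+st[1:,4].argmax();rect(l==k,"lid")
    dark=v&(img.sum(-1)<200)&(abs(P[...,2]-120)<9)&(P[...,0]<490)&(P[...,0]>380)&(abs(P[...,1]-50)<60)
    if dark.any(): rect(dark,"tongue")
    for c in((385,-305),(535,-238),(445,-430),(370,-510)):
        m=v&(abs(P[...,2]-88)<6)&(np.hypot(P[...,0]-c[0],P[...,1]-c[1])<45);rect(m,"carton")
    save(p,"b_"+n)
p=get_image("top")
cv2.imwrite("pics/c.png",cv2.resize(p["img"][110:270,170:420],None,fx=3,fy=3,interpolation=2)[...,::-1])
```

```text
top lid 4257 [581.8  42.1] [281.3 199.5] 84.6 z 121.8446298711293 med [577.1  39. ]
top tongue 2 [438.8  48.6] [3. 0.] 96.4 z 119.31748648805672 med [438.8  48.6]
top carton 168 [ 396.5 -320.1] [39.  50.2] 27.0 z 89.27799601912218 med [ 396.9 -318.5]
top carton 158 [ 541.9 -243.7] [40.4 49.9] 16.4 z 89.06079673068565 med [ 542.2 -243.7]
top carton 173 [ 448.4 -428. ] [39.8 50.7] 25.0 z 88.85207562180251 med [ 447.5 -427.7]
top carton 184 [ 372.6 -500.4] [50.7 40.5] 74.4 z 88.92443208026648 med [ 371.1 -501.2]
side lid 2695 [575.1  42.5] [285.9 205.6] 85.9 z 122.18126701947548 med [567.6  31.7]
side tongue 39 [455.6  50.5] [17.1 42.5] 83.0 z 120.35468881609454 med [445.9  48. ]
side carton 176 [ 393.9 -319.2] [45.2 49.6] 25.6 z 89.20015955280019 med [ 391.8 -319.9]
side carton 142 [ 538.6 -243.4] [47.5 49.5] 18.0 z 89.56056367679255 med [ 536.  -243.3]
side carton 180 [ 445.  -426.8] [45.4 49.3] 25.3 z 88.95499714642375 med [ 442.9 -427.7]
side carton 216 [ 369.3 -500.2] [51.5 45. ] 74.9 z 88.66495074471683 med [ 368.  -500.7]
```

View pics/c.png

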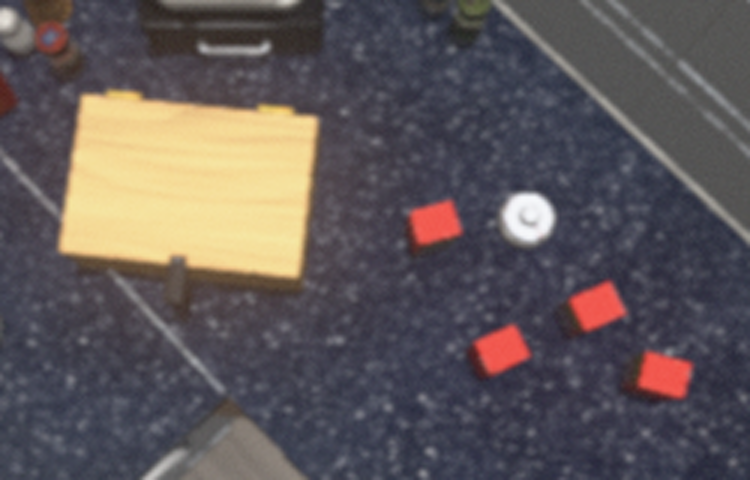

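The nearest carton is at about (395,-320) with its yaw near 27°, and the chest's yaw is about -5.4°. Next I'll write the frame helper and work out the stay's kinematics.

```bash
cat >> h.py <<'E'
np.set_printoptions(precision=1,suppress=True)
YAW=np.radians(-5.4);C=np.array([577.,42.6,0])
RC=np.array([[np.cos(YAW),-np.sin(YAW),0],[np.sin(YAW),np.cos(YAW),0],[0,0,1]])
def c2w(p): return C+RC@np.array(p,float)
def w2c(p): return RC.T@(np.array(p)-C)
def tool():
    s=read_state();M=R.from_quat(s["ee_rot"]).as_matrix();return np.array(s["position"]),M,s
def need(w,pos=None):  # slide (mm) to bring grasp point to world w
    t,M,s=tool();g=t+M[:,2]*154.7
    return M.T@(np.array(w)-g)
A=np.array([-55.,85.])
def stay(th,d=14.3,lock=False):
    B=np.array([95-60*np.cos(th)-d*np.sin(th),115+60*np.sin(th)-d*np.cos(th)])
    v=B-A;L=np.linalg.norm(v);c=(66**2+L**2-82**2)/(2*66*L)
    if c>1: return None
    a=np.arctan2(v[1],v[0]);f=a+(1 if lock else -1)*np.arccos(c)
    k=A+66*np.array([np.cos(f),np.sin(f)]);w=B-k
    kn=f-np.arctan2(w[1],w[0])
    tab=A+82.6*np.array([np.cos(f+.405),np.sin(f+.405)])
    return k,tab,kn+1.82,np.degrees(f)
E
python3 - <<'E'
from h import *
for d in(13.,14.3,15):
  for th in(0.,1.0,1.1,1.2,1.24,1.28,1.3,1.31): print(d,th,stay(th,d),(stay(th,d,True) or [0]*3)[2])
t,M,s=tool();print(t,M,"yaw",np.degrees(np.arctan2(M[1,0],M[0,0])),s["joints"])
print("tongue w",c2w([-122,0,115]),"need",need(c2w([-122,0,115])))
p=get_image("top");P=cloud(p);m=(p["z_map"]>0)&(P[...,2]>120)&(P[...,0]<500)&(P[...,0]>150)&(P[...,1]>0)&(P[...,1]<560)
Q=P[m]; 
for y in range(0,560,40):
    q=Q[(Q[:,1]>=y)&(Q[:,1]<y+40)]
    if len(q): print(y,q.min(0),q.max(0))
E
```

```text
13.0 0.0 (array([-12.1,  34.9]), array([19.1, 48.5]), np.float64(-0.00204558810737554), np.float64(-49.4349431754825)) 3.6420455881073757
13.0 1.0 (array([11. , 87.3]), array([ 19.8, 120.1]), np.float64(0.8026876558855347), np.float64(1.96877823369763)) 2.8373123441144656
13.0 1.1 (array([10.3, 94.6]), array([ 15.4, 128.3]), np.float64(0.9897806011506158), np.float64(8.389022874027491)) 2.6502193988493845
13.0 1.2 (array([  8.4, 103.5]), array([  8.8, 137.5]), np.float64(1.2316972111534539), np.float64(16.233553057168773)) 2.4083027888465462
13.0 1.24 (array([  6.9, 107.9]), array([  4.9, 141.9]), np.float64(1.3614000918765359), np.float64(20.33468302329214)) 2.278599908123464
13.0 1.28 (array([  4.3, 114. ]), array([ -1.1, 147.6]), np.float64(1.5449296724788057), np.float64(26.09887104673998)) 2.095070327521194
13.0 1.3 (array([  1.1, 119.8]), array([ -7.6, 152.7]), np.float64(1.7260884047187206), np.float64(31.800829189241004)) 1.9139115952812795
13.0 1.31 None 0
14.3 0.0 (array([-12.9,  34.2]), array([18.5, 47.3]), np.float64(-0.0061024017140902664), np.float64(-50.38520470262358)
[... 1897 characters left out ...]
036509701228)) 2.155063901150313
15 1.31 (array([  4.3, 114.1]), array([ -1.2, 147.6]), np.float64(1.5398676000658944), np.float64(26.118554219394266)) 2.1001323999341053
[204.2 590.7 404.8] [[ 0.9 -0.3  0. ]
 [-0.3 -0.9  0. ]
 [ 0.  -0.  -1. ]] yaw -19.067850496511987 [ 1.5  0.4  0.   0.  -1.2 -0.3]
tongue w [455.5  54.1 115. ] need [412.9 425.1 135. ]
0 [480.2   0.  120.1] [498.   38.5 128. ]
40 [438.6  40.6 120.1] [497.3  79.6 129.6]
80 [488.9  80.  120.2] [499.8 118.1 127.3]
120 [492.1 121.2 120.1] [499.4 159.6 126.3]
160 [495.1 164.  120.3] [499.  184.8 124.3]
440 [283.4 465.8 120.4] [372. 480. 171.]
480 [187.7 480.3 120.1] [405.2 519.9 319.2]
520 [170.2 520.  121.7] [412.3 560.  494.3]
```

>>> carry_out --pt "0 0 -0.06" --pt "0.03 0.03 -0.09" --pt "0.413 0.425 -0.09" --pt "0.413 0.425 -0.09" --pt "0.413 0.425 -0.06" --pt "0.413 0.425 -0.04" --pt "0.413 0.425 0" --pt "0.413 0.425 0.04" --roll '[0,0,-5,-10,-13.7,-13.7,-13.7,-13.7]' --claw '[0.06,0.06,0.06,0.06,0.06,0.06,0.06,0.06]'

```text
clock: 1.9
position: [378.6, 217.8, 443.1]
ee_rot: [0.999, -0.047, 0.001, -0.001]
contact_force: [1.2, 0.0, -0.2]
gripper_width: 60.1
grasp_force: 0.0
```

>>> carry_out --pt "0 0 0" --pt "0 0 0" --roll '[0,0]' --claw '[0.06,0.06]'

```text
clock: 2.15
position: [378.5, 219.7, 443.0]
ee_rot: [0.999, -0.047, 0.001, -0.0]
contact_force: [-0.5, 0.6, 0.3]
gripper_width: 60.0
grasp_force: 0.0
```

Run:
```python
from h import *
t,M,s=tool();print(t,M,"yaw",np.degrees(np.arctan2(M[1,0],M[0,0])),"need",need(c2w([-122,0,115])),s["contact_force"])
```

```text
[378.5 219.7 443. ] [[ 1.  -0.1  0. ]
 [-0.1 -1.   0. ]
 [ 0.  -0.  -1. ]] yaw -5.405958993088051 need [ 92.  158.  173.2] [-0.5  0.6  0.3]
```

>>> carry_out --pt "0.03 0.055 0.03" --pt "0.06 0.11 0.06" --pt "0.092 0.158 0.09" --pt "0.092 0.158 0.12" --pt "0.092 0.158 0.12" --roll '[0,0,0,0,0]' --claw '[0.06,0.06,0.06,0.06,0.06]'

```text
clock: 2.78
position: [455.1, 54.0, 320.5]
ee_rot: [0.999, -0.047, -0.002, 0.001]
contact_force: [-0.5, -0.0, 0.0]
gripper_width: 60.3
grasp_force: 0.0
```

Run:
```python
from h import *
t,M,s=tool();print(t,"need",need(c2w([-122,0,115])))
ims=[]
for n in("top","side"):
    p=get_image(n);r=place_of(p,"lid_tongue")[:1];print(n,[(q["conf"],ray(p,*q["at"],115)) for q in r])
    K=p["mtx"]
    T=np.linalg.inv(np.array(p["world_from_camera"]));c=T@np.r_[c2w([-110,0,120]),1];u=int(K[0][0]*c[0]/-c[2]+K[0][2]);v=int(-K[1][1]*c[1]/-c[2]+K[1][2]);print(u,v)
    u=max(u,70);ims.append(cv2.resize(p["img"][v-60:v+60,u-65:u+65],None,fx=3,fy=3,interpolation=2))
cv2.imwrite("pics/d.png",np.hstack(ims)[...,::-1])
```

```text
[455.1  54.  320.5] need [ 1.4 -0.7 50.8]
top [(0.94, array([452.2,  53.9, 115. ]))]
227 202
side [(0.67, array([432.3,  43.9, 115. ]))]
222 189
```

View pics/d.png

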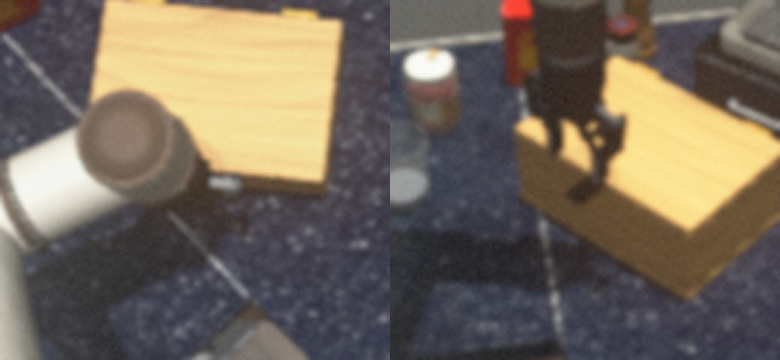

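The close view shows the open fingers straddling the tongue (crop, about 585,185). I'll go down and pinch it.

>>> carry_out --pt "0.001 0 0.025" --pt "0.001 0 0.045" --pt "0.001 0 0.05" --pt "0.001 0 0.05" --pt "0.001 0 0.05" --pt "0.001 0 0.05" --pt "0.001 0 0.05" --pt "0.001 0 0.05" --roll '[0,0,0,0,0,0,0,0]' --claw '[0.06,0.06,0.06,0.015,0.015,0.015,0.015,0.015]'

```text
clock: 3.98
position: [456.3, 51.8, 274.3]
ee_rot: [0.999, -0.046, 0.0, 0.002]
contact_force: [2.4, -14.0, 5.1]
gripper_width: 22.7
grasp_force: 59.1
```

Run:
```python
from h import *
t,M,s=tool();print(s["gripper_width"],s["grasp_force"],s["contact_force"],w2c(t+M[:,2]*154.7))
p=np.array([-122.,0,115])
for th in np.arange(.1,1.32,.1).tolist()+[1.31]:
    print(round(th,2),np.round([217*(1-np.cos(th)),-217*np.sin(th)]))
```

```text
22.73775129535004 59.101282954216 [  2.4 -14.    5.1] [-120.9   -2.9  119.6]
0.1 [  1. -22.]
0.2 [  4. -43.]
0.3 [ 10. -64.]
0.4 [ 17. -85.]
0.5 [  27. -104.]
0.6 [  38. -123.]
0.7 [  51. -140.]
0.8 [  66. -156.]
0.9 [  82. -170.]
1.0 [ 100. -183.]
1.1 [ 119. -193.]
1.2 [ 138. -202.]
1.3 [ 159. -209.]
1.31 [ 161. -210.]
```

>>> carry_out --pt "0.001 0.002 -0.011" --pt "0.001 0.002 -0.022" --pt "0.002 0.002 -0.033" --pt "0.004 0.002 -0.043" --pt "0.007 0.002 -0.054" --pt "0.01 0.002 -0.064" --pt "0.013 0.002 -0.075" --pt "0.017 0.002 -0.085" --roll '[0,0,0,0,0,0,0,0]' --claw '[0.015,0.015,0.015,0.015,0.015,0.015,0.015,0.015]'

```text
clock: 4.97
position: [473.3, 49.5, 357.8]
ee_rot: [0.999, -0.047, 0.001, 0.001]
contact_force: [8.7, -6.8, -9.9]
gripper_width: 22.7
grasp_force: 59.2
```

>>> carry_out --pt "0.01 0 -0.019" --pt "0.021 0 -0.038" --pt "0.034 0 -0.055" --pt "0.049 0 -0.071" --pt "0.065 0 -0.085" --pt "0.083 0 -0.098" --pt "0.102 0 -0.108" --pt "0.121 0 -0.117" --roll '[0,0,0,0,0,0,0,0]' --claw '[0.015,0.015,0.015,0.015,0.015,0.015,0.015,0.015]'

```text
clock: 5.98
position: [592.3, 38.3, 472.6]
ee_rot: [0.999, -0.047, -0.005, 0.001]
contact_force: [-1.2, -2.7, -8.7]
gripper_width: 22.3
grasp_force: 59.2
```

Run:
```python
from h import *
t,M,s=tool();g=w2c(t+M[:,2]*154.7);print(s["clock"],s["gripper_width"],s["grasp_force"],s["contact_force"],g,"th",np.arctan2(g[2]-115,95-g[0]),np.hypot(g[2]-115,95-g[0]))
```

```text
5.975 22.29274476025126 59.16871726512909 [-1.2 -2.7 -8.7] [ 14.2  -3.1 317.9] th 1.1915818909109703 218.38238006186117
```

>>> carry_out --pt "0.005 0 -0.002" --pt "0.01 0 -0.004" --pt "0.014 0 -0.005" --pt "0.018 0 -0.006" --pt "0.021 0 -0.007" --pt "0.024 0 -0.008" --roll '[0,0,0,0,0,0]' --claw '[0.015,0.015,0.015,0.015,0.015,0.015]'

```text
clock: 6.72
position: [616.1, 36.1, 480.8]
ee_rot: [0.999, -0.047, -0.003, 0.001]
contact_force: [-3.8, -4.3, -8.6]
gripper_width: 22.5
grasp_force: 59.3
```

Run:
```python
from h import *
t,M,s=tool();g=w2c(t+M[:,2]*154.7);print(s["clock"],s["gripper_width"],s["grasp_force"],s["contact_force"],g,"th",np.arctan2(g[2]-115,95-g[0]),np.hypot(g[2]-115,95-g[0]))
ims=[]
for n in("top","side"):
    p=get_image(n)
    for k in("stay_tab","stay_knee_axis","lid_tongue"):
        for q in place_of(p,k)[:2]: print(n,k,q["conf"],q["at"],w2c(world(p,*q["at"])))
    ims.append(p["img"])
a=cv2.resize(ims[0][100:260,150:340],None,fx=2,fy=2);b=cv2.resize(ims[1][90:250,160:350],None,fx=2,fy=2)
cv2.imwrite("pics/e.png",np.hstack([a,b])[...,::-1])
```

```text
6.725 22.48970543383362 59.261013865470886 [-3.8 -4.3 -8.6] [ 38.6  -3.1 326.1] th 1.3098682208072279 218.51208391334052
top stay_tab 0.41 [255.3, 171.5] [  1.7 -85.2 152.5]
top stay_knee_axis 0.57 [259.1, 169.9] [ 37.7 -83.4  11. ]
top lid_tongue 0.9 [220.9, 147.9] [ 23.5   3.6 340.5]
side stay_tab 0.41 [258.6, 179.8] [83.4 -6.3 40.3]
side stay_knee_axis 0.59 [262.3, 187.2] [ -1.3 -91.5 111.1]
side lid_tongue 0.77 [246.4, 127.0] [ 26.1   6.  313.7]
```

View pics/e.png

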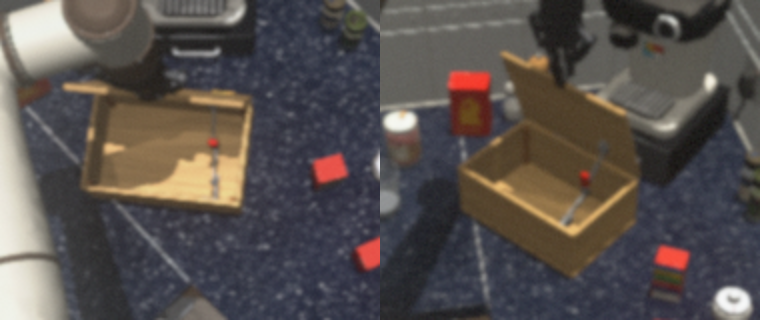

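The lid stands nearly open, and the red tab shows at (213,143) and (585,177) in the crop. I'll push a few mm further.

>>> carry_out --pt "0.002 0 0" --pt "0.003 0 -0.001" --pt "0.004 0 -0.001" --roll '[0,0,0]' --claw '[0.015,0.015,0.015]'

```text
clock: 7.5
position: [619.9, 35.8, 481.8]
ee_rot: [0.999, -0.047, -0.003, 0.001]
contact_force: [-4.2, -5.0, -6.6]
gripper_width: 22.3
grasp_force: 59.3
```

Run:
```python
from h import *
t,M,s=tool();g=w2c(t+M[:,2]*154.7);print(s["clock"],s["contact_force"],g,"th",np.arctan2(g[2]-115,95-g[0]))
for n in("top","side"):
    p=get_image(n);P=cloud(p);I=p["img"].astype(int)
    m=(I[...,0]>130)&(I[...,1]<90)&(I[...,2]<90)&(p["z_map"]>0)
    Q=(P-C)@RC; m&=(abs(Q[...,0])<60)&(abs(Q[...,1]+85)<25)&(Q[...,2]>100)&(Q[...,2]<220)
    print(n,m.sum(),Q[m].min(0),np.median(Q[m],0),Q[m].max(0))
```

```text
7.5 [-4.2 -5.  -6.6] [ 42.4  -3.1 327.1] th 1.327546146662414
top 17 [ -4.9 -93.4 137.5] [  2.4 -88.  157.6] [  7.5 -81.  161.4]
side 10 [ -5.  -93.3 154.6] [ -1.7 -86.6 157.4] [  2.5 -79.8 162.4]
```

>>> carry_out --pt "0.001 0 0" --pt "0.002 0 0" --pt "0.003 0 -0.001" --pt "0.003 0 -0.001" --roll '[0,0,0,0]' --claw '[0.015,0.015,0.015,0.015]'

```text
clock: 8.1
position: [622.9, 35.4, 482.6]
ee_rot: [0.999, -0.047, -0.003, 0.001]
contact_force: [-3.4, -4.5, -8.4]
gripper_width: 22.3
grasp_force: 59.2
```

>>> carry_out --pt "0.001 0 0" --pt "0.002 0 0" --pt "0.002 0 0" --roll '[0,0,0]' --claw '[0.015,0.015,0.015]'

```text
clock: 8.48
position: [624.8, 35.3, 483.0]
ee_rot: [0.999, -0.047, -0.003, 0.001]
contact_force: [-3.4, -4.5, -6.2]
gripper_width: 22.6
grasp_force: 59.4
```

Run:
```python
from h import *
t,M,s=tool();g=w2c(t+M[:,2]*154.7);print(s["clock"],s["contact_force"],g,"th",np.arctan2(g[2]-115,95-g[0]))
for n in("top","side"):
    p=get_image(n);P=cloud(p);I=p["img"].astype(int)
    m=(I[...,0]>130)&(I[...,1]<90)&(I[...,2]<90)&(p["z_map"]>0)
    Q=(P-C)@RC; m&=(abs(Q[...,0])<60)&(abs(Q[...,1]+85)<25)&(Q[...,2]>100)&(Q[...,2]<220)
    print(n,m.sum(),Q[m].min(0),np.median(Q[m],0),Q[m].max(0))
```

```text
8.475 [-3.4 -4.5 -6.2] [ 47.3  -3.1 328.3] th 1.3508437738582082
top 16 [ -9.4 -93.1 120.7] [ -2.6 -88.6 162. ] [ 10.5 -82.3 165.6]
side 12 [ -9.7 -95.6 140.9] [ -8.  -85.4 162.7] [ 12.5 -79.8 165.1]
```

>>> carry_out --pt "0.001 0 0" --pt "0.001 0 0" --pt "0.001 0 0" --pt "0.001 0 0" --pt "0.001 0 -0.03" --pt "0.001 0 -0.07" --pt "-0.03 0.04 -0.08" --pt "-0.07 0.084 -0.08" --roll '[0,0,0,0,0,0,0,0]' --claw '[0.015,0.04,0.045,0.045,0.045,0.045,0.045,0.045]'

```text
clock: 9.57
position: [548.3, -41.6, 565.8]
ee_rot: [0.999, -0.046, 0.002, -0.0]
contact_force: [1.0, -1.4, -0.6]
gripper_width: 45.0
grasp_force: 0.0
```

```bash
sed -i 's/577.,42.6,0/577.,40.2,0/' h.py
cat >> h.py <<'E'
def tip():
  out=[]
  for n in("top","side"):
    p=get_image(n);P=cloud(p);I=p["img"].astype(int)
    m=(I[...,0]>130)&(I[...,1]<90)&(I[...,2]<90)&(p["z_map"]>0)
    Q=(P-C)@RC; m&=(abs(Q[...,0])<60)&(abs(Q[...,1]+85)<25)&(Q[...,2]>100)&(Q[...,2]<220)
    if m.any(): print(n,m.sum(),Q[m].min(0),np.median(Q[m],0),Q[m].max(0))
    out.append(p)
  return out
def st():
    t,M,s=tool();print(s["clock"],"w",s["gripper_width"],s["grasp_force"],"F",s["contact_force"],"grip chest",w2c(t+M[:,2]*154.7))
E
python3 - <<'E'
from h import *
st();o=tip()
for p in o:
    P=cloud(p);Q=(P-C)@RC;m=(Q[...,2]>150)&(Q[...,2]<290)&(Q[...,0]>0)&(Q[...,0]<120)&(abs(Q[...,1]-60)<50)&(p["z_map"]>0)
    q=Q[m]
    if len(q)>20: k=np.polyfit(q[:,2]-115,q[:,0],1);print("lid ang",np.arctan2(1,-k[0]),k)
E
```

```text
9.575 w 44.99456050473951 0.0 F [ 1.  -1.4 -0.6] grip chest [-20.2 -84.  411.1]
top 17 [ -9.6 -90.3 125.7] [ -5.3 -82.8 161.2] [  8.9 -76.6 168. ]
side 10 [-12.5 -91.7 153.1] [ -8.6 -84.4 162.5] [ -2.7 -80.2 166.4]
lid ang 1.2967772235084791 [-0.3 89.6]
```

>>> carry_out --pt "0.005 0 0.06" --pt "0.013 0.001 0.12" --pt "0.013 0.001 0.175" --pt "0.013 0.001 0.215" --pt "0.013 0.001 0.24" --pt "0.013 0.001 0.257" --pt "0.013 0.001 0.257" --roll '[0,0,0,0,0,0,0]' --claw '[0.045,0.045,0.045,0.045,0.045,0.045,0.045]'

```text
clock: 10.55
position: [561.7, -43.3, 306.5]
ee_rot: [0.999, -0.047, -0.001, 0.0]
contact_force: [-0.7, -0.5, 0.6]
gripper_width: 45.1
grasp_force: 0.0
```

>>> carry_out --pt "0 0 0" --pt "0 0 0" --pt "0 0 0" --pt "0 0 0" --roll '[0,0,0,0]' --claw '[0.008,0.008,0.008,0.008]'

```text
clock: 11.05
position: [561.9, -44.2, 309.0]
ee_rot: [0.999, -0.047, 0.001, 0.0]
contact_force: [-0.1, -5.4, 3.4]
gripper_width: 14.3
grasp_force: 59.3
```

Run:
```python
from h import *
st()
p=get_image("side");cv2.imwrite("pics/f.png",cv2.resize(p["img"][80:260,170:360],None,fx=3,fy=3)[...,::-1])
```

```text
11.05 w 14.33342512061359 59.31734561920166 F [-0.1 -5.4  3.4] grip chest [ -6.6 -85.6 154.3]
```

View pics/f.png

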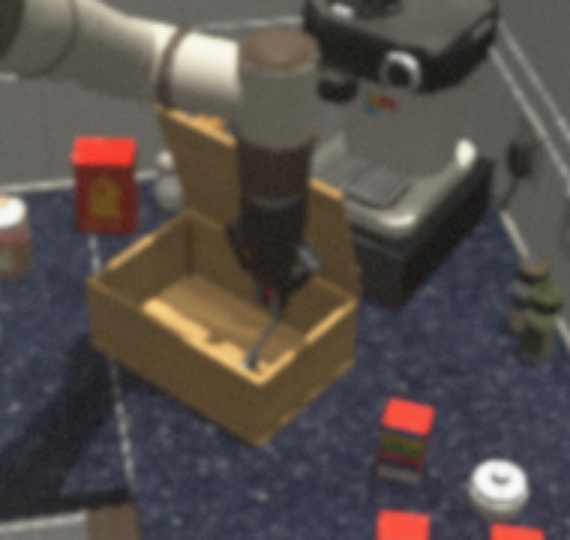

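The fingers hold the red tab at (268,293). I'll pull it up and forward along its arc.

>>> carry_out --pt "-0.002 0 -0.001" --pt "-0.004 0 -0.003" --pt "-0.006 0 -0.004" --pt "-0.008 0 -0.006" --pt "-0.01 0 -0.007" --pt "-0.012 0 -0.008" --pt "-0.014 0 -0.008" --pt "-0.016 0 -0.009" --roll '[0,0,0,0,0,0,0,0]' --claw '[0.008,0.008,0.008,0.008,0.008,0.008,0.008,0.008]'

```text
clock: 12.1
position: [546.8, -42.8, 317.0]
ee_rot: [0.999, -0.047, 0.003, 0.0]
contact_force: [5.9, -8.0, -5.6]
gripper_width: 14.5
grasp_force: 58.6
```

Run:
```python
from h import *
st()
```

```text
12.1 w 14.475440444918535 58.60964834690094 F [ 5.9 -8.  -5.6] grip chest [-21.3 -85.5 162.3]
```

Pull until a clear resistance shows.

>>> carry_out --pt "-0.001 0 -0.001" --pt "-0.002 0 -0.001" --pt "-0.003 0 -0.002" --pt "-0.004 0 -0.002" --roll '[0,0,0,0]' --claw '[0.008,0.008,0.008,0.008]'

```text
clock: 12.6
position: [543.5, -42.5, 318.2]
ee_rot: [0.999, -0.047, 0.004, 0.0]
contact_force: [11.7, -9.7, -10.4]
gripper_width: 14.7
grasp_force: 58.7
```

Run:
```python
from h import *
st()
```

```text
12.6 w 14.723954309794443 58.74544143676758 F [ 11.7  -9.7 -10.4] grip chest [-24.3 -85.5 163.5]
```

>>> carry_out --pt "-0.001 0 -0.001" --pt "-0.002 0 -0.002" --pt "-0.003 0 -0.002" --roll '[0,0,0]' --claw '[0.008,0.008,0.008]'

```text
clock: 12.98
position: [542.1, -42.4, 318.6]
ee_rot: [0.999, -0.047, 0.006, -0.0]
contact_force: [21.3, -13.4, -24.5]
gripper_width: 14.7
grasp_force: 58.8
```

>>> carry_out --pt "0.002 0 0.001" --pt "0.002 0 0.001" --pt "0.002 0 0.001" --pt "0 0 -0.03" --pt "0 0 -0.08" --pt "-0.02 0.04 -0.12" --pt "-0.06 0.1 -0.12" --pt "-0.1 0.16 -0.12" --roll '[0,0,0,0,0,0,0,0]' --claw '[0.008,0.045,0.045,0.045,0.045,0.06,0.08,0.08]'

```text
clock: 13.98
position: [434.5, -176.9, 441.6]
ee_rot: [0.999, -0.046, 0.001, -0.0]
contact_force: [0.6, -0.5, -0.6]
gripper_width: 80.1
grasp_force: 0.0
```

Run:
```python
from h import *
st();o=tip()
for p in o:
    P=cloud(p);Q=(P-C)@RC;m=(Q[...,2]>150)&(Q[...,2]<290)&(Q[...,0]>0)&(Q[...,0]<120)&(abs(Q[...,1]-60)<50)&(p["z_map"]>0)
    q=Q[m]
    if len(q)>20: k=np.polyfit(q[:,2]-115,q[:,0],1);print("lid ang",np.arctan2(1,-k[0]),k)
a=cv2.resize(o[0]["img"][100:260,150:350],None,fx=2,fy=2);b=cv2.resize(o[1]["img"][90:250,160:360],None,fx=2,fy=2)
cv2.imwrite("pics/g.png",np.hstack([a,b])[...,::-1])
print(stay(1.3,13,True))
# carton plan
t,M,s=tool();print("yaw",np.degrees(np.arctan2(M[1,0],M[0,0])),"carton need",need([395.5,-320,60]))
```

```text
13.975 w 80.06200837353035 0.0 F [ 0.6 -0.5 -0.6] grip chest [-121.  -229.5  286.9]
side 9 [-29.8 -88.  167.9] [-25.6 -82.6 170.7] [-19.3 -75.3 175.1]
lid ang 1.3015718124714974 [-0.3 89.2]
(array([ -2.8, 125.4]), array([-14.9, 157.2]), np.float64(1.9139115952812795), np.float64(37.763691548455114))
yaw -5.633516362112582 carton need [-23.  144.5 226.6]
```

View pics/g.png

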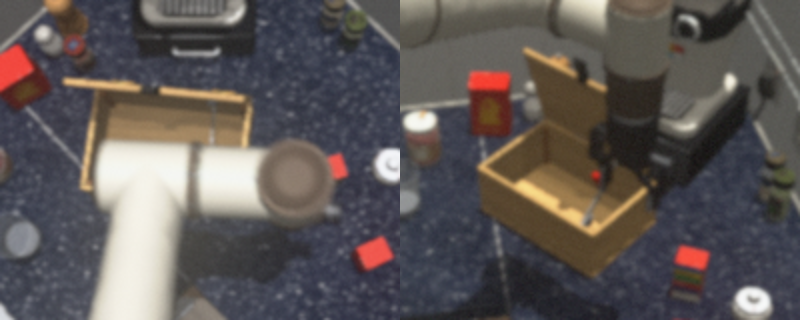

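The lid stands by itself at about 1.30 rad. The tab tip, at crop (596,175), measures (-25,171) in the chest frame, which matches the locked pose. Next is the carton.

>>> carry_out --pt "-0.005 0.04 0.01" --pt "-0.015 0.09 0.04" --pt "-0.023 0.14 0.07" --pt "-0.023 0.145 0.1" --pt "-0.023 0.145 0.1" --roll '[-10,-20,-30,-32.6,-32.6]' --claw '[0.084,0.084,0.084,0.084,0.084]'

```text
clock: 14.7
position: [399.1, -318.5, 338.5]
ee_rot: [0.972, 0.234, -0.002, -0.002]
contact_force: [-0.1, -0.7, 0.2]
gripper_width: 84.0
grasp_force: 0.0
```

Run:
```python
from h import *
t,M,s=tool();print("yaw",np.degrees(np.arctan2(M[1,0],M[0,0])),"need",need([395.5,-320,58]))
for n in("side",):
    p=get_image(n);P=cloud(p);m=(p["z_map"]>0)&(abs(P[...,2]-88)<6)&(np.hypot(P[...,0]-394,P[...,1]+319)<45)
    I=p["img"].astype(int);m&=(I[...,0]>120)&(I[...,1]<110);r=cv2.minAreaRect(P[m][:,:2].astype(np.float32));print(m.sum(),r)
```

```text
yaw 27.115940892537786 need [ -3.    1.  125.8]
122 ((395.07403564453125, -320.8775634765625), (40.799346923828125, 44.28529739379883), 28.981557846069336)
```

>>> carry_out --pt "-0.003 0.001 0.05" --pt "-0.003 0.001 0.09" --pt "-0.003 0.001 0.126" --pt "-0.003 0.001 0.126" --pt "-0.003 0.001 0.126" --pt "-0.003 0.001 0.126" --pt "-0.003 0.001 0.126" --pt "-0.003 0.001 0.126" --roll '[0,0,0,0,0,0,0,0]' --claw '[0.084,0.084,0.084,0.084,0.04,0.04,0.04,0.04]'

```text
clock: 15.75
position: [398.5, -321.2, 216.9]
ee_rot: [0.972, 0.236, 0.002, 0.002]
contact_force: [0.8, 2.9, 7.5]
gripper_width: 50.8
grasp_force: 62.9
```

>>> carry_out --pt "0 0 -0.03" --pt "0 0 -0.08" --pt "0 0 -0.13" --pt "0 0 -0.18" --roll '[0,0,0,0]' --claw '[0.04,0.04,0.04,0.04]'

```text
clock: 16.25
position: [396.8, -320.7, 397.0]
ee_rot: [0.972, 0.235, 0.001, 0.0]
contact_force: [0.5, 0.3, -0.9]
gripper_width: 50.6
grasp_force: 62.5
```

Run:
```python
from h import *
st();t,M,s=tool();print("yaw",np.degrees(np.arctan2(M[1,0],M[0,0])),"need",need(c2w([-25,45,180])))
```

```text
16.25 w 50.591942822953136 62.457125186920166 F [ 0.5  0.3 -0.9] grip chest [-145.2 -376.3  242.3]
yaw 27.22023804578257 need [ 328.3 -290.1   62.4]
```

>>> carry_out --pt "0.01 -0.02 -0.05" --pt "0.05 -0.06 -0.06" --pt "0.09 -0.1 -0.06" --pt "0.13 -0.14 -0.06" --pt "0.17 -0.18 -0.06" --pt "0.21 -0.22 -0.06" --pt "0.27 -0.26 -0.05" --pt "0.328 -0.29 -0.05" --roll '[5,10,15,20,25,30,32.6,32.6]' --claw '[0.04,0.04,0.04,0.04,0.04,0.04,0.04,0.04]'

```text
clock: 17.25
position: [548.7, 78.0, 445.5]
ee_rot: [0.999, -0.047, 0.0, -0.0]
contact_force: [1.1, -0.7, -0.5]
gripper_width: 50.4
grasp_force: 62.3
```

Run:
```python
from h import *
st();t,M,s=tool();print("yaw",np.degrees(np.arctan2(M[1,0],M[0,0])),"need",need(c2w([-25,45,71])));tip()
```

```text
17.25 w 50.38845278607264 62.26666331291199 F [ 1.1 -0.7 -0.5] grip chest [-31.6  35.1 290.8]
yaw -5.353510199613151 need [  6.5  -9.7 219.8]
top 13 [-24.6 -90.9 152.4] [-17.4 -86.8 169.5] [ -9.8 -81.4 174.7]
side 13 [-31.1 -89.7 162. ] [-23.5 -83.5 171.3] [-15.7 -77.8 176.5]
```

>>> carry_out --pt "0.003 -0.005 0.05" --pt "0.006 -0.01 0.1" --pt "0.006 -0.01 0.15" --pt "0.006 -0.01 0.19" --pt "0.006 -0.01 0.208" --pt "0.006 -0.01 0.215" --pt "0.006 -0.01 0.219" --pt "0.006 -0.01 0.22" --roll '[0,0,0,0,0,0,0,0]' --claw '[0.04,0.04,0.04,0.04,0.04,0.04,0.04,0.04]'

```text
clock: 18.35
position: [556.2, 85.8, 225.6]
ee_rot: [0.999, -0.047, 0.001, -0.0]
contact_force: [0.9, -0.8, -2.0]
gripper_width: 50.3
grasp_force: 62.6
```

Run:
```python
from h import *
st()
```

```text
18.35 w 50.2861618850843 62.60245442390442 F [ 0.9 -0.8 -2. ] grip chest [-24.8  43.5  70.9]
```

>>> carry_out --pt "0 0 0.001" --pt "0 0 0.002" --pt "0 0 0.002" --roll '[0,0,0]' --claw '[0.04,0.04,0.04]'

```text
clock: 18.73
position: [556.2, 86.0, 224.9]
ee_rot: [0.999, -0.046, 0.001, -0.0]
contact_force: [-2.5, 0.0, 9.0]
gripper_width: 50.8
grasp_force: 63.8
```

>>> carry_out --pt "0 0 0" --pt "0 0 0" --pt "0 0 0" --pt "0 0 -0.04" --pt "0 0 -0.09" --pt "0 0 -0.15" --pt "-0.04 0.05 -0.21" --pt "-0.06 0.1 -0.25" --roll '[0,0,0,0,0,0,0,0]' --claw '[0.06,0.075,0.075,0.075,0.075,0.075,0.045,0.045]'

```text
clock: 19.73
position: [497.8, 10.9, 455.9]
ee_rot: [0.999, -0.046, 0.0, -0.0]
contact_force: [1.4, -1.3, -1.0]
gripper_width: 45.0
grasp_force: 0.0
```

Run:
```python
from h import *
st();o=tip()
for p in o:
    P=cloud(p);Q=(P-C)@RC;m=(Q[...,2]>85)&(Q[...,2]<106)&(abs(Q[...,0]+25)<50)&(abs(Q[...,1]-45)<50)&(p["z_map"]>0)
    if m.sum()>20: print(m.sum(),np.median(Q[m],0),cv2.minAreaRect(Q[m][:,:2].astype(np.float32)))
a=cv2.resize(o[0]["img"][100:260,150:350],None,fx=2,fy=2);b=cv2.resize(o[1]["img"][90:250,160:360],None,fx=2,fy=2)
cv2.imwrite("pics/h.png",np.hstack([a,b])[...,::-1])
```

```text
19.725 w 45.01934340911016 0.0 F [ 1.4 -1.3 -1. ] grip chest [-76.  -36.6 301.2]
top 12 [-23.8 -91.1 152.6] [-18.1 -86.8 167.1] [ -9.9 -82.6 174.8]
side 13 [-28.6 -91.  162.5] [-24.  -84.3 171.2] [-16.5 -76.7 174.2]
142 [-33.9  44.2  97.1] ((-31.54952621459961, 45.31327819824219), (62.22056198120117, 47.60236358642578), 88.23636627197266)
```

View pics/h.png

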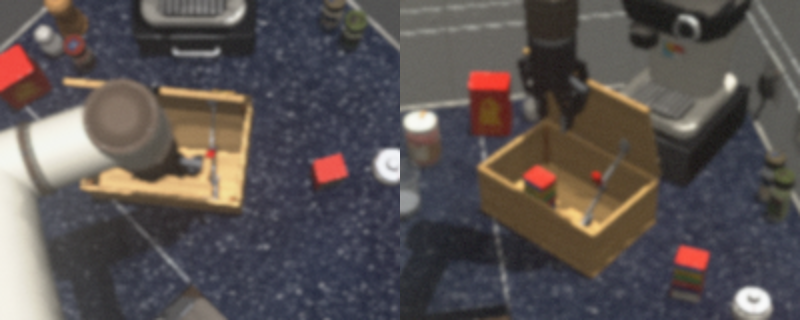

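The carton stands upright at (540,185) in the crop and the stay is still locked. Next I'll pinch the tab and break the knee.

>>> carry_out --pt "0.025 0.025 0" --pt "0.05 0.049 0.02" --pt "0.052 0.049 0.06" --pt "0.052 0.049 0.1" --pt "0.052 0.049 0.125" --pt "0.052 0.049 0.141" --pt "0.052 0.049 0.141" --roll '[0,0,0,0,0,0,0]' --claw '[0.045,0.045,0.045,0.045,0.045,0.045,0.045]'

```text
clock: 20.7
position: [545.7, -42.2, 311.3]
ee_rot: [0.999, -0.047, -0.002, 0.0]
contact_force: [0.2, -0.3, -0.2]
gripper_width: 45.2
grasp_force: 0.0
```

>>> carry_out --pt "0 0 0" --pt "0 0 0" --pt "0 0 0" --pt "0 0 0" --roll '[0,0,0,0]' --claw '[0.008,0.008,0.008,0.008]'

```text
clock: 21.2
position: [546.2, -42.8, 314.4]
ee_rot: [0.999, -0.047, 0.001, 0.0]
contact_force: [1.0, -5.0, 3.6]
gripper_width: 15.0
grasp_force: 59.3
```

Run:
```python
from h import *
st()
```

```text
21.2 w 14.98673695368307 59.27672266960144 F [ 1.  -5.   3.6] grip chest [-22.6 -85.6 159.7]
```

>>> carry_out --pt "0.002 0 0.001" --pt "0.004 0 0.002" --pt "0.007 0 0.004" --pt "0.01 0 0.006" --pt "0.013 0 0.008" --pt "0.015 0 0.01" --pt "0.017 0 0.012" --pt "0.019 0 0.014" --roll '[0,0,0,0,0,0,0,0]' --claw '[0.008,0.008,0.008,0.008,0.008,0.008,0.008,0.008]'

```text
clock: 22.2
position: [565.4, -44.5, 302.0]
ee_rot: [0.999, -0.046, 0.001, 0.001]
contact_force: [-2.4, -4.2, 11.9]
gripper_width: 14.9
grasp_force: 62.4
```

Run:
```python
from h import *
st()
```

```text
22.2 w 14.93194208108241 62.43155121803284 F [-2.4 -4.2 11.9] grip chest [ -3.2 -85.6 147.3]
```

>>> carry_out --pt "0 0 0" --pt "0 0 0" --pt "0 0 0" --pt "-0.008 0 -0.05" --pt "-0.012 0 -0.11" --pt "-0.012 0 -0.17" --pt "-0.012 0 -0.23" --pt "0 -0.04 -0.26" --roll '[0,0,0,0,0,0,0,0]' --claw '[0.045,0.045,0.045,0.045,0.045,0.05,0.05,0.05]'

```text
clock: 23.2
position: [567.6, -5.5, 564.3]
ee_rot: [0.999, -0.048, 0.003, -0.001]
contact_force: [1.1, 0.5, 0.1]
gripper_width: 50.0
grasp_force: 0.0
```

Run:
```python
from h import *
st();o=tip()
for p in o:
    P=cloud(p);Q=(P-C)@RC;m=(Q[...,2]>150)&(Q[...,2]<290)&(Q[...,0]>0)&(Q[...,0]<120)&(abs(Q[...,1]-60)<50)&(p["z_map"]>0)
    q=Q[m]
    if len(q)>20: k=np.polyfit(q[:,2]-115,q[:,0],1);print("lid ang",np.arctan2(1,-k[0]),k)
    I=p["img"].astype(int);m=(I.sum(-1)<170)&(Q[...,2]>295)&(Q[...,2]<355)&(abs(Q[...,0]-40)<40)&(abs(Q[...,1])<25)
    if m.any(): print("tongue",m.sum(),Q[m].min(0),np.median(Q[m],0),Q[m].max(0))
    print([(q["conf"],w2c(world(p,*q["at"]))) for q in place_of(p,"lid_tongue")[:1]])
```

```text
23.2 w 49.96853029297542 0.0 F [1.1 0.5 0.1] grip chest [ -4.  -46.1 409.6]
top 18 [ -5.8 -91.  121.2] [ -1.6 -82.9 159.5] [ 13.3 -75.1 162.5]
side 12 [-10.1 -90.5 152.7] [ -4.1 -84.1 158.4] [  7.5 -70.2 163.1]
[]
lid ang 1.2802244472336004 [-0.3 89.6]
tongue 53 [ 17.6 -10.8 295.1] [ 27.9  -3.8 325.5] [ 37.9   9.8 344.7]
[(0.94, array([ 38.5,  27.4, 303. ]))]
```

>>> carry_out --pt "0.02 -0.025 0" --pt "0.044 -0.046 0.01" --pt "0.044 -0.046 0.04" --pt "0.044 -0.046 0.07" --pt "0.044 -0.046 0.086" --pt "0.044 -0.046 0.086" --roll '[0,0,0,0,0,0]' --claw '[0.05,0.05,0.05,0.05,0.05,0.05]'

```text
clock: 24.15
position: [616.6, 37.0, 472.1]
ee_rot: [0.999, -0.047, -0.001, 0.001]
contact_force: [-0.1, 0.3, 0.8]
gripper_width: 49.8
grasp_force: 0.0
```

>>> carry_out --pt "0 0 0" --pt "0 0 0" --pt "0 0 0" --pt "0 0 0" --roll '[0,0,0,0]' --claw '[0.015,0.015,0.015,0.015]'

```text
clock: 24.65
position: [616.5, 36.1, 475.0]
ee_rot: [0.999, -0.047, 0.001, 0.001]
contact_force: [-0.5, -5.5, -0.1]
gripper_width: 23.1
grasp_force: 59.7
```

Run:
```python
from h import *
st();t,M,s=tool();g=w2c(t+M[:,2]*154.7)
h=np.array([97,115]);v=np.array([h[0]-g[0],g[2]-115]);r=np.hypot(*v);a=np.arctan2(v[1],v[0]);print(r,a)
for d in np.linspace(0,a+.02,17): print(round(d,2),np.round([-(r*np.cos(a-d)-v[0]),v[1]-r*np.sin(a-d)],0))
```

```text
24.65 w 23.142402659673632 59.66786742210388 F [-0.5 -5.5 -0.1] grip chest [ 40.   -0.7 320.3]
213.06258231353567 1.3000230931682681
0.0 [0. 0.]
0.08 [-17.   5.]
0.17 [-33.  12.]
0.25 [-49.  20.]
0.33 [-63.  30.]
0.41 [-78.  40.]
0.5 [-91.  52.]
0.58 [-103.   64.]
0.66 [-114.   78.]
0.74 [-124.   93.]
0.83 [-132.  108.]
0.91 [-140.  124.]
0.99 [-146.  140.]
1.07 [-151.  157.]
1.16 [-154.  175.]
1.24 [-156.  192.]
1.32 [-156.  210.]
```

>>> carry_out --pt "-0.008 0 0.002" --pt "-0.017 0 0.005" --pt "-0.025 0 0.008" --pt "-0.033 0 0.012" --pt "-0.041 0 0.016" --pt "-0.049 0 0.02" --pt "-0.056 0 0.025" --pt "-0.063 0 0.03" --roll '[0,0,0,0,0,0,0,0]' --claw '[0.015,0.015,0.015,0.015,0.015,0.015,0.015,0.015]'

```text
clock: 25.65
position: [554.1, 41.9, 447.7]
ee_rot: [0.999, -0.047, 0.004, 0.001]
contact_force: [-2.9, -5.4, 8.9]
gripper_width: 23.0
grasp_force: 58.2
```

Run:
```python
from h import *
st();tip()
```

```text
25.65 w 23.007377354227348 58.24592649936676 F [-2.9 -5.4  8.9] grip chest [-21.8  -0.7 293. ]
```

>>> carry_out --pt "-0.015 0 0.01" --pt "-0.028 0 0.022" --pt "-0.04 0 0.034" --pt "-0.051 0 0.048" --pt "-0.061 0 0.063" --pt "-0.069 0 0.078" --pt "-0.077 0 0.094" --pt "-0.083 0 0.11" --roll '[0,0,0,0,0,0,0,0]' --claw '[0.015,0.015,0.015,0.015,0.015,0.015,0.015,0.015]'

```text
clock: 26.75
position: [470.5, 49.9, 334.3]
ee_rot: [0.999, -0.047, -0.0, 0.001]
contact_force: [-2.6, -6.0, 2.3]
gripper_width: 23.0
grasp_force: 58.6
```

Run:
```python
from h import *
st()
```

```text
26.75 w 22.99264279911266 58.55811595916748 F [-2.6 -6.   2.3] grip chest [-107.    -0.7  179.6]
```

>>> carry_out --pt "-0.003 0 0.01" --pt "-0.005 0 0.02" --pt "-0.007 0 0.029" --pt "-0.008 0 0.037" --pt "-0.009 0 0.044" --pt "-0.009 0 0.05" --pt "-0.01 0 0.055" --pt "-0.01 0 0.059" --roll '[0,0,0,0,0,0,0,0]' --claw '[0.015,0.015,0.015,0.015,0.015,0.015,0.015,0.015]'

```text
clock: 27.75
position: [460.5, 50.8, 274.7]
ee_rot: [0.999, -0.047, -0.001, 0.001]
contact_force: [-3.7, -5.4, 1.4]
gripper_width: 22.9
grasp_force: 58.6
```

>>> carry_out --pt "0 0 0.002" --pt "0 0 0.004" --pt "0 0 0.006" --pt "0 0 0.007" --roll '[0,0,0,0]' --claw '[0.015,0.015,0.015,0.015]'

```text
clock: 28.25
position: [460.5, 51.0, 271.7]
ee_rot: [0.999, -0.046, -0.001, 0.002]
contact_force: [-17.1, -4.5, 36.4]
gripper_width: 22.7
grasp_force: 62.9
```

Run:
```python
from h import *
st();p=get_image("side");Q=(cloud(p)-C)@RC
for a in((-90,-50),(-40,0),(10,50),(50,85)):
    for b in((-120,-30),(50,120)):
        m=(p["z_map"]>0)&(Q[...,0]>a[0])&(Q[...,0]<a[1])&(Q[...,1]>b[0])&(Q[...,1]<b[1])&(Q[...,2]>90)&(Q[...,2]<180)
        if m.sum()>10: print(a,b,m.sum(),np.median(Q[m][:,2]))
```

```text
28.25 w 22.67521089817983 62.93745517730713 F [-17.1  -4.5  36.4] grip chest [-117.3   -0.7  117. ]
(-90, -50) (-120, -30) 197 122.43114798692022
(-40, 0) (-120, -30) 192 122.326190394121
(10, 50) (-120, -30) 176 122.78061983867462
(10, 50) (50, 120) 77 123.79312987677281
(50, 85) (-120, -30) 152 122.4775361730218
(50, 85) (50, 120) 104 122.53850261341597
```

The lid is flat at 122.4 mm and seated with 36 N, so it is shut. I'll relax the push, release and retreat.

>>> carry_out --pt "0 0 -0.003" --pt "0 0 -0.004" --pt "0 0 -0.004" --pt "0 0 -0.004" --pt "0 0 -0.004" --pt "0 0 -0.03" --pt "0 0 -0.08" --pt "0 0 -0.13" --roll '[0,0,0,0,0,0,0,0]' --claw '[0.015,0.015,0.045,0.055,0.055,0.055,0.055,0.055]'

```text
clock: 29.3
position: [461.4, 52.1, 398.7]
ee_rot: [0.999, -0.047, -0.0, 0.0]
contact_force: [0.9, 0.8, -1.3]
gripper_width: 55.0
grasp_force: 0.0
```

>>> carry_out --pt "-0.03 0 -0.04" --pt "-0.06 0 -0.08" --pt "-0.06 0 -0.08" --roll '[0,0,0]' --claw '[0.055,0.055,0.055]'

```text
clock: 29.68
position: [400.5, 57.5, 481.2]
ee_rot: [0.999, -0.046, 0.004, -0.002]
contact_force: [0.1, 0.4, -0.2]
gripper_width: 55.0
grasp_force: 0.0
```

Run:
```python
from h import *
st();p=get_image("side");Q=(cloud(p)-C)@RC
for a in((-90,-50),(-40,0),(50,85)):
    for b in((-120,-30),(50,120)):
        m=(p["z_map"]>0)&(Q[...,0]>a[0])&(Q[...,0]<a[1])&(Q[...,1]>b[0])&(Q[...,1]<b[1])&(Q[...,2]>90)&(Q[...,2]<180)
        if m.sum()>10: print(a,b,m.sum(),np.median(Q[m][:,2]))
cv2.imwrite("pics/z.png",cv2.resize(p["img"],(640,480))[...,::-1])
```

```text
29.675 w 55.004219801929196 0.0 F [ 0.1  0.4 -0.2] grip chest [-176.2    1.4  326.5]
(-90, -50) (-120, -30) 197 122.45299404786851
(-90, -50) (50, 120) 140 122.3520522058601
(-40, 0) (-120, -30) 184 122.16766484828793
(-40, 0) (50, 120) 138 122.36543714350398
(50, 85) (-120, -30) 155 122.85393542727502
(50, 85) (50, 120) 108 122.5034439005725
```

View pics/z.png

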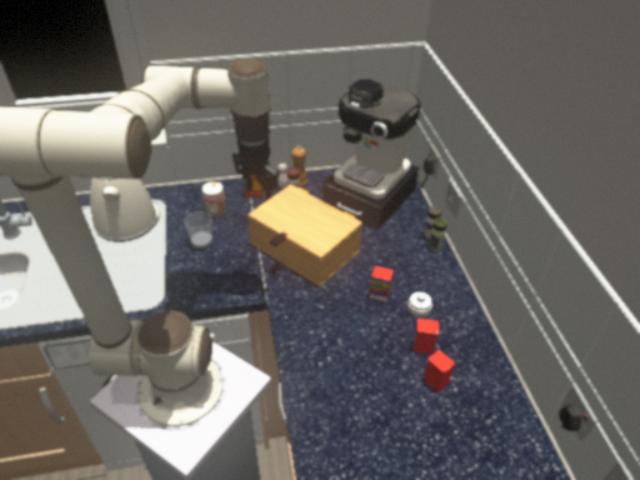

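The chest, at (305,232), is fully shut and the arm is clear of it. The three other cartons and the timer have not moved.

```bash
python3 -c "
from bench import job_done; print(job_done())"
```

```text
the job is handed in; nothing more can be done
None
```

The job is handed in after about 30 s of robot time: the lid was raised and locked, the nearest striped carton was set upright on the chest floor, and the knee was then broken and the lid lowered gently until fully shut, with the other things left alone; the judging gave no verdict back.

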